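# Put the mixed-up tube racks back in their own trays

### The job

The three test-tube racks are standing in each other's drip trays: put each rack back in the tray that matches the colour of its caps, standing flat on the floor inside the rim and lined up with the tray. Park one rack in the empty white tray on the way, set flat and lined up inside its rim too, so that no tray ever has to hold two; at the end the white tray is empty again. Keep the racks upright, set them down rather than drop them, let go of them, and leave the amber bottle and the beaker standing where they are.

Things in the scene. Friction and masses are not known exactly. Their poses are not given: they have to be found in the camera images.
- rack_red_center (a point): loose steel test-tube rack filled with eight short glass tubes with red caps (one rigid piece, 0.28 to 0.46 kg): 50 mm wide (its x), 90 mm long (its y), 66 mm high to the cap tops; the steel body is the lowest 50 mm. This point is its centre, 33 mm above its underside; z up. Grip it across the 50 mm width. At the start it stands in a tray of another colour.
- rack_blue_center (a point): loose steel test-tube rack filled with eight short glass tubes with blue caps (one rigid piece, 0.28 to 0.46 kg): 50 mm wide (its x), 90 mm long (its y), 66 mm high to the cap tops; the steel body is the lowest 50 mm. This point is its centre, 33 mm above its underside; z up. Grip it across the 50 mm width. At the start it stands in a tray of another colour.
- rack_yellow_center (a point): loose steel test-tube rack filled with eight short glass tubes with yellow caps (one rigid piece, 0.28 to 0.46 kg): 50 mm wide (its x), 90 mm long (its y), 66 mm high to the cap tops; the steel body is the lowest 50 mm. This point is its centre, 33 mm above its underside; z up. Grip it across the 50 mm width. At the start it stands in a tray of another colour.
- tray_red: red shallow rectangular drip tray fixed to the bench: outside 88 mm (its x) by 128 mm (its y), floor 80 by 120 mm and 4 mm thick, rim 4 mm wide rising to 8 mm above the bench. Origin: centre of its underside, on the bench; z up. The home of the rack with red caps; at the start another rack stands in it.
- tray_blue: blue shallow rectangular drip tray fixed to the bench: outside 88 mm (its x) by 128 mm (its y), floor 80 by 120 mm and 4 mm thick, rim 4 mm wide rising to 8 mm above the bench. Origin: centre of its underside, on the bench; z up. The home of the rack with blue caps; at the start another rack stands in it.
- tray_yellow: yellow shallow rectangular drip tray fixed to the bench: outside 88 mm (its x) by 128 mm (its y), floor 80 by 120 mm and 4 mm thick, rim 4 mm wide rising to 8 mm above the bench. Origin: centre of its underside, on the bench; z up. The home of the rack with yellow caps; at the start another rack stands in it.
- tray_white: white shallow rectangular drip tray fixed to the bench: outside 88 mm (its x) by 128 mm (its y), floor 80 by 120 mm and 4 mm thick, rim 4 mm wide rising to 8 mm above the bench. Origin: centre of its underside, on the bench; z up. Empty at the start: the parking place.
- dropper_center (a point): small amber glass dropper bottle with a black cap, 34 mm across, 62 mm high, standing loose; a bystander. This point is half-way up.
- beaker_center (a point): small open beaker of greenish glass, 52 mm across, 62 mm high, standing loose; a bystander. This point is half-way up.
Things that resemble listed ones, but are neither listed nor needed, are in the scene too. What is shaped like the part that bears rack_red_center but purple is not meant.

How it is judged:
By the outcome, as a careful person would: the job done as asked, in the order asked, and still so for the second after the job is handed in, with the robot touching nothing.
It also fails if it takes over 120 s, if anything falls off the work surface, if the arm or the gripper's body presses on something with over 40 N, if the wrist force passes 120 N, or if a joint passes its speed limit or range.

### The arm

A 6-joint arm with a two-finger parallel gripper is mounted at the origin on the work surface. World frame = base frame: x ahead of the robot, y to its left, z up, the work surface at z = 0. Lengths are in m, angles in degrees, forces in N, time in s.
With the tool pointing down it reaches from about 0.3 to 0.85 m from the base axis. Payload 5.4 kg.
Tool frame: the origin (TCP) lies at the very end of the fingers, on their centre line; the grasp point (between the pads) lies 19 mm behind it (robot.pinch_z is the distance from the TCP to the grasp point, in m); z points along the fingers, y is the line along which they close (so a half turn about z gives the same grasp; the last joint's range is limited). The gripper opens to 85 mm and grips with 20 to 120 N. Pads are 22 mm wide; open, the fingers measure 114 mm over their backs; the gripper's body (76 mm by 85 mm) begins 54 mm behind the grasp point. The pads swing forward as they close: fully open they stand 13 mm farther back than shut.
Start: joints at [-87.496, 9.076, 91.501, -0, 79.423, -12.038], TCP at [0.144, -0.557, 0.231] pointing down, gripper open.
Joint ranges: [-166.64, 166.64], [-54.1, 131.32], [10.49, 154.53], [-73.88, 253.88], [9.74, 151.15], [-171.62, 171.62]. Speed limits (degrees/s): [147.25, 147.25, 180, 180, 180, 180].

### API

Orientations are given as a 3x3 rotation matrix whose columns are the frame's x, y, z axes.
In Python, from rig import robot gives the robot as it stands. The module is installed in compiled form; this text tells all that it offers.
- The arm moves only by the tool arm_command, never from a script. Its argument "steps" is a list of rows, each a list of 2 entries, a list of its own where there are three numbers: the shift along the tool's x, y, z in m, then the turn, a rotation vector about the tool's x, y, z in rad. In form: [[[x, y, z], [rx, ry, rz]], ...]. A call has 1 to 20 rows; each row is the pose to reach, as a shift and turn from the pose commanded when the call began, along the tool's axes at that moment; what a row does not reach only later rows make up. A row lasts 1/10 s, in which the tool goes at most 50 mm and 8.59 degrees, less where a joint would pass 70% of its speed; a pose out of reach is approached as far as the arm can. A call with a gripper value outside its range is refused whole. "hand" is the finger opening in m, from 0 to 0.0854, set as the call begins (left out, the last holds). The fingers move at their own pace and stop on an object; the grip force is fixed at half the most. Time passes only in rows, so rows that repeat a pose let the fingers close. It gives the time, the measured TCP pose, the force, the opening and the grip force at its end, in the units of the state.
- robot.observe(): the state, without advancing time (a new reading comes with each control period).
- robot.snapshot(name): name is "scene" or "top" or "wrist"; returns a dict with "frame" (420x560x3 uint8, blue, green, red), "range_z" (420x560 float32, m along the optical axis (not along the pixel's ray), 0 where there is no reading), "camera_matrix" (3x3 intrinsics, pixels), "dist_coeffs" ([k1, k2, p1, p2, k3] as OpenCV has them; the pictures are not rectified), "cam_to_world" (4x4, takes a point from camera to world coordinates). Camera axes: x right, y up, looking along -z (the intrinsics and any distortion apply to the point x, -y, -z); pixel columns grow to the right and rows downward; lengths in m; the calibration is good to about 2 mm. A picture is of the moment at which its call begins.
- robot.finish_job(): hands the job in; it is judged then, once.
The state is a dict: "time": time; "q": joint angles; "joint_velocities": joint speeds; "joint_efforts": joint torques, N m; "position": TCP position; "eef_rot": TCP orientation; "force": force on the tool from outside, world axes, zero at the start; "moment": the same for the moment, N m; "finger_gap": finger opening in m; "grip_force": force on a finger pad.
Only numpy, scipy, OpenCV 4.12 (cv2) and the standard library are available. Lean on these libraries where they do the work, as an engineer would, in place of code of your own. Each camera call takes 0.05 s, during which the arm holds its last target. There are 200 camera calls.

## Working session

There is one attempt and no reset: what is moved stays moved. The work goes in short steps, Python scripts to look and compute and a tool call to move; the robot and the scene stay as the last step left them, time stands still between calls to the robot, and variables do not carry over. Pictures are saved under pics/ and viewed, at most 14 in all, crops included, and the job is handed in when it is done.

Besides the shell and the picture viewer there is one more tool, called after ">>>" as name(argument=value, ...) on one line, values as JSON. arm_command: Moves the arm, as the interface text tells. Its arguments: {"type":"object","properties":{"steps":{"type":"array","items":{"type":"array"}},"hand":{"type":"number"}},"required":["steps"]}

```bash
mkdir -p pics
python3 - <<'E'
from rig import robot
import cv2,numpy as np,pickle
for n in("scene","top"):
    s=robot.snapshot(n); cv2.imwrite(f"pics/{n}0.png",s["frame"]); pickle.dump(s,open(f"{n}0.pkl","wb"))
    print(n,s["camera_matrix"].tolist(),s["dist_coeffs"],np.round(s["cam_to_world"],3).tolist())
o=robot.observe();print(o["time"],o["eef_rot"],o["position"],o["force"],robot.pinch_z)
E
```

```text
scene [[463.84454004141827, 0.0, 290.1360732860419], [0.0, 463.84454004141827, 216.84734812639638], [0.0, 0.0, 1.0]] [0.02023144 0.         0.         0.         0.        ] [[-0.606, -0.547, 0.578, 1.046], [0.795, -0.429, 0.429, 0.458], [0.013, 0.719, 0.695, 0.717], [0.0, 0.0, 0.0, 1.0]]
top [[414.2029005291379, 0.0, 276.05501346305414], [0.0, 414.2029005291379, 210.93295959186636], [0.0, 0.0, 1.0]] [-0.04333383  0.          0.          0.          0.        ] [[0.003, 0.988, -0.156, 0.366], [-1.0, 0.004, 0.01, 0.062], [0.011, 0.156, 0.988, 0.87], [0.0, 0.0, 0.0, 1.0]]
0.1 [[ 9.67963121e-01  2.51092403e-01 -4.03560238e-05]
 [ 2.51092098e-01 -9.67961672e-01  1.72025932e-03]
 [ 3.92880962e-04 -1.67528066e-03 -9.99998520e-01]] [ 0.14433674 -0.55603241  0.23041252] [ 0.66564019 -0.05445458  0.1515565 ] 0.0187
```

View pics/scene0.png

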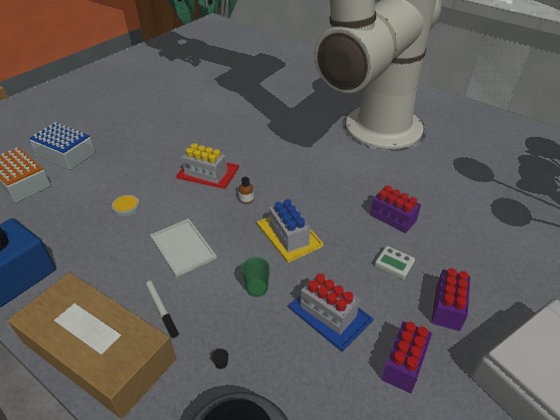

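View pics/top0.png

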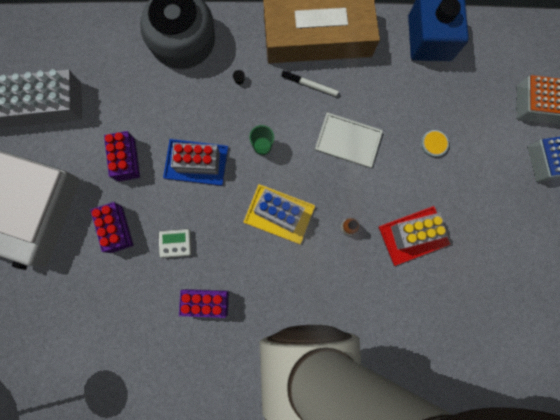

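```bash
cat > h.py <<'E'
import cv2,numpy as np
HUE={'red':((0,7),(173,180)),'blue':((100,125),),'yellow':((20,35),)}
def cloud(s):
    h,w=s["range_z"].shape; u,v=np.meshgrid(np.arange(w),np.arange(h))
    p=cv2.undistortPoints(np.stack([u,v],-1).reshape(-1,1,2).astype(float),s["camera_matrix"],s["dist_coeffs"]).reshape(h,w,2)
    z=s["range_z"].astype(float); c=np.stack([p[...,0]*z,-p[...,1]*z,-z],-1)
    T=s["cam_to_world"]; return c@T[:3,:3].T+T[:3,3]
def rays(s,z):
    "world xy of every pixel if on plane z"
    h,w=s["range_z"].shape; u,v=np.meshgrid(np.arange(w),np.arange(h))
    p=cv2.undistortPoints(np.stack([u,v],-1).reshape(-1,1,2).astype(float),s["camera_matrix"],s["dist_coeffs"]).reshape(h,w,2)
    T=s["cam_to_world"]; d=np.stack([p[...,0],-p[...,1],-np.ones((h,w))],-1)@T[:3,:3].T
    return T[:2,3]+d[...,:2]*((z-T[2,3])/d[...,2])[...,None]
def mask(s,col):
    hsv=cv2.cvtColor(s["frame"],cv2.COLOR_BGR2HSV)
    if col=='white': return (hsv[...,1]<45)&(hsv[...,2]>130)
    m=np.zeros(hsv.shape[:2],bool)
    for a,b in HUE[col]: m|=(hsv[...,0]>=a)&(hsv[...,0]<=b)
    return m&(hsv[...,1]>130)&(hsv[...,2]>50)
def rect(P):
    (c,(a,b),t)=cv2.minAreaRect(P.astype(np.float32)*1000)
    if a>b: a,b,t=b,a,t-90   # long axis = b, its direction t+90
    return np.round(c,1),round(a,1),round(b,1),round((t+90)%180,1)
E
python3 - <<'E'
from h import *
import pickle
for n in("top","scene"):
    s=pickle.load(open(f"{n}0.pkl","rb"));W=cloud(s)
    near=(W[...,0]>.2)&(W[...,0]<.9)&(abs(W[...,1])<.5)&(s["range_z"]>0)
    for c in("red","blue","yellow","white"):
        m=mask(s,c)&near
        for lab,mm,area in(("tray",m&(W[...,2]<.014),150),("caps",m&(W[...,2]>.052)&(W[...,2]<.09),40)):
            if lab=="caps":mm=cv2.morphologyEx(mm.astype(np.uint8),cv2.MORPH_CLOSE,np.ones((7,7)))
            k,L,st,ce=cv2.connectedComponentsWithStats(mm.astype(np.uint8))
            for i in range(1,k):
                if st[i,4]>area:
                    q=W[(L==i)&(m)]; print(n,c,lab,ce[i].round(),st[i,4],rect(q[:,:2]),"z",np.percentile(q[:,2],[5,50,95]).round(4))
    f=s["frame"]
a=pickle.load(open("top0.pkl","rb"))["frame"]
cv2.imwrite("pics/crop0.png",cv2.resize(a[80:340,80:460],None,fx=2.1,fy=2.1,interpolation=cv2.INTER_CUBIC))
E
```

```text
top red tray [409. 240.] 1246 (array([ 451.4, -237.5]), 90.0, 128.6, 110.0) z [0.0012 0.004  0.0086]
top red caps [116. 151.] 657 (array([614.5, 379. ]), 38.1, 77.4, 10.5) z [0.0559 0.0644 0.0668]
top red caps [192. 154.] 683 (array([610.9, 221.9]), 42.0, 76.8, 86.8) z [0.056  0.0684 0.071 ]
top red caps [105. 226.] 685 (array([463.2, 390.1]), 37.0, 75.3, 18.9) z [0.0553 0.0643 0.0668]
top red caps [201. 304.] 722 (array([313.8, 196.2]), 35.1, 76.3, 88.5) z [0.0607 0.0647 0.0672]
top blue tray [196. 168.] 951 (array([610.7, 227.6]), 91.1, 129.2, 83.4) z [0.0007 0.0041 0.0086]
top blue caps [442.  31.] 1102 (array([ 875.4, -298. ]), 49.1, 99.2, 90.1) z [0.0674 0.089  0.0917]
top blue caps [279. 208.] 576 (array([499. ,  48.9]), 34.1, 73.0, 63.6) z [0.0647 0.0692 0.0712]
top yellow tray [435. 142.] 335 (array([ 654.7, -292.7]), 48.9, 49.6, 91.5) z [0.0099 0.012  0.0137]
top yellow tray [279. 217.] 1241 (array([497.5,  47.6]), 88.8, 130.5, 69.0) z [0.0005 0.0039 0.0084]
top yellow caps [424. 229.] 676 (array([ 458.6, -239.9]), 36.0, 81.0, 104.0) z [0.0575 0.0687 0.0713]
top white tray [
[... 1484 characters left out ...]
low caps [203. 153.] 426 (array([ 421.6, -246.2]), 77.6, 115.2, 15.1) z [0.0585 0.0699 0.073 ]
scene white tray [183. 247.] 2074 (array([ 658.7, -105.6]), 88.6, 137.1, 71.8) z [0.0035 0.0058 0.0099]
scene white caps [206. 161.] 64 (array([ 473.1, -225.1]), 31.4, 84.0, 126.5) z [0.0522 0.0539 0.0558]
scene white caps [295. 230.] 57 (array([518.5,  81.8]), 16.9, 43.0, 138.6) z [0.0514 0.0536 0.0558]
scene white caps [339. 310.] 77 (array([624.9, 250.5]), 22.5, 43.1, 122.7) z [0.0521 0.0538 0.0561]
scene white caps [ 99. 324.] 385 (array([895.1, -41.3]), 14.0, 112.3, 92.5) z [0.0709 0.0727 0.0745]
scene white caps [497. 353.] 283 (array([548. , 491.1]), 17.6, 58.0, 0.1) z [0.0688 0.0845 0.0866]
```

View pics/crop0.png

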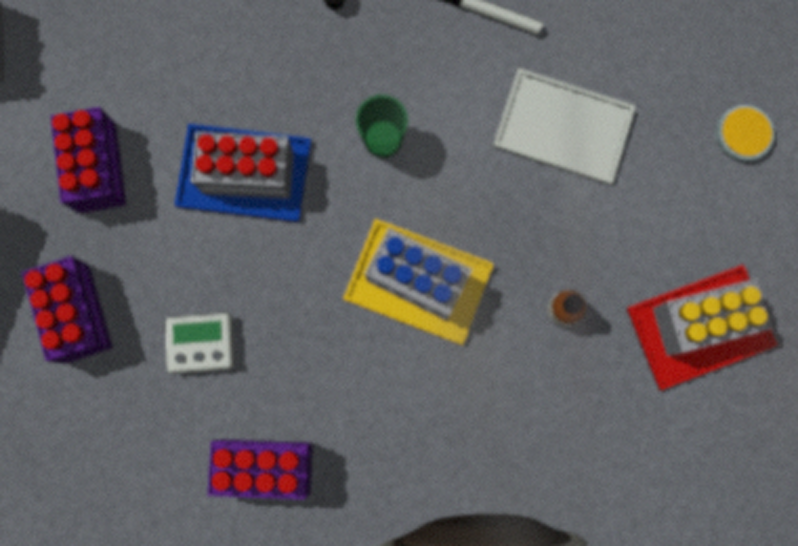

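Red caps at top-view (192,154), steel body, in the blue tray: this is the rack meant. The purple-bodied ones at (116,151), (105,226) and (201,304) are decoys. The rack with blue caps (279,208) stands in the yellow tray, and the one with yellow caps (424,229) in the red tray. The white tray at (348,139) is empty. I'll park the yellow rack first, starting from above it.

```bash
cat >> h.py <<'E'
def delta(o,x,y,z,th):
    "shift & turn in tool axes from current pose to TCP (x,y,z) mm, pointing down, tool x at angle th deg (mod 180)"
    from scipy.spatial.transform import Rotation as R
    t=np.radians(th); c,s_=np.cos(t),np.sin(t)
    G=np.array([[c,s_,0],[s_,-c,0],[0,0,-1.]]); M=np.array(o["eef_rot"])
    return np.round(M.T@(np.array([x,y,z])/1000-o["position"]),4).tolist(), np.round(R.from_matrix(M.T@G).as_rotvec(),4).tolist()
E
python3 - <<'E'
from h import *
from rig import robot
print(delta(robot.observe(),456,-241,230,105))
E
```

```text
([0.3808, -0.2267, 0.0009], [-0.001, -0.0016, -1.5788])
```

>>> arm_command(steps=[[[0.03,-0.02,0],[0,0,-0.12]],[[0.06,-0.04,0],[0,0,-0.25]],[[0.1,-0.06,0],[0,0,-0.4]],[[0.14,-0.08,0],[0,0,-0.55]],[[0.18,-0.105,0],[0,0,-0.7]],[[0.21,-0.125,0],[0,0,-0.85]],[[0.25,-0.15,0],[0,0,-1.0]],[[0.285,-0.17,0],[0,0,-1.15]],[[0.32,-0.19,0],[0,0,-1.3]],[[0.35,-0.21,0],[0,0,-1.45]],[[0.381,-0.227,0.001],[-0.001,-0.0016,-1.579]],[[0.381,-0.227,0.001],[-0.001,-0.0016,-1.579]],[[0.381,-0.227,0.001],[-0.001,-0.0016,-1.579]],[[0.381,-0.227,0.001],[-0.001,-0.0016,-1.579]],[[0.381,-0.227,0.001],[-0.001,-0.0016,-1.579]]], hand=0.0854)

```text
time: 1.6
position: [0.4555, -0.242, 0.2302]
eef_rot: [[-0.257, 0.966, -0.0], [0.966, 0.257, -0.002], [-0.002, -0.001, -1.0]]
force: [0.4, -0.3, 0.6]
finger_gap: 0.0852
grip_force: 0.0
```

Run:
```python
from h import *
from rig import robot
import pickle
o=robot.observe();print(o["time"],np.round(o["position"],4),np.round(o["eef_rot"],3).tolist(),np.round(o["q"],1))
s=robot.snapshot("wrist");cv2.imwrite("pics/w1.png",s["frame"]);pickle.dump(s,open("w1.pkl","wb"))
print(np.round(s["cam_to_world"],3).tolist())
W=cloud(s);v=s["range_z"]>0
for c in("red","yellow"):
    m=mask(s,c)&v
    for lab,mm in(("tray",m&(W[...,2]<.014)),("caps",m&(W[...,2]>.055)&(W[...,2]<.09))):
        if mm.sum()>50:print(c,lab,mm.sum(),rect(W[mm][:,:2]),np.percentile(W[mm][:,2],[5,50,95]))
```

```text
1.6 [ 0.4555 -0.242   0.2302] [[-0.257, 0.966, -0.0], [0.966, 0.257, -0.002], [-0.002, -0.001, -1.0]] [-4.14e+01  2.00e-01  1.01e+02 -1.00e-01  7.87e+01 -5.62e+01]
[[0.966, -0.243, -0.084, 0.434], [0.257, 0.912, 0.319, -0.16], [-0.001, -0.33, 0.944, 0.373], [0.0, 0.0, 0.0, 1.0]]
red tray 3608 (array([ 451.2, -239. ]), 89.6, 131.2, 110.3) [0.00282372 0.00449689 0.00872135]
yellow tray 998 (array([ 653.1, -292.3]), 50.8, 51.0, 29.9) [0.01167023 0.01288037 0.01381304]
yellow caps 1969 (array([ 457.9, -240.1]), 36.7, 82.3, 104.6) [0.06206043 0.06973717 0.07098492]
```

View pics/w1.png

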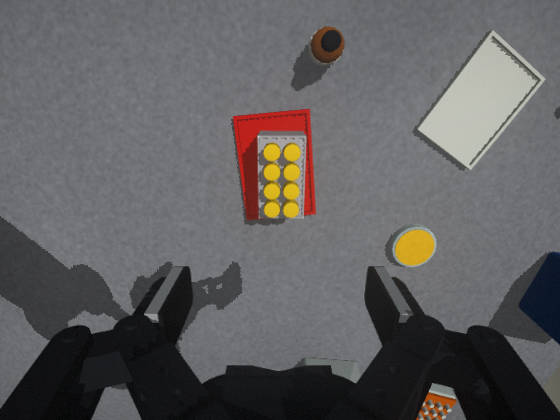

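```bash
cat >> h.py <<'E'
def body(s,x,y,r=75,z0=.044,tray=None):
    "rect of rack silhouette above z0 around (x,y) mm, and of the cap tops"
    W=cloud(s); v=(s["range_z"]>0)&(np.hypot(W[...,0]-x/1000,W[...,1]-y/1000)<r/1000)
    lo=v&(W[...,2]>z0)&(W[...,2]<.058); al=v&(W[...,2]>z0)&(W[...,2]<.1); hi=v&(W[...,2]>.066)&(W[...,2]<.1)
    return [rect(W[m][:,:2]) for m in(lo,al,hi)]
E
python3 - <<'E'
from h import *
import pickle
for n in("w1","top0","scene0"):
    s=pickle.load(open(n+".pkl","rb"))
    for p in((457,-240),(499,49),(609,223)):
        if n!="w1" or p[1]<0: print(n,body(s,*p))
E
```

```text
w1 [(array([ 457.5, -237.5]), 50.1, 89.4, 104.4), (array([ 457.5, -237.5]), 50.1, 89.4, 104.4), (array([ 457.6, -237.3]), 37.3, 76.1, 105.4)]
top0 [(array([ 459. , -237.5]), 50.4, 91.4, 104.3), (array([ 459. , -237.5]), 50.4, 91.4, 104.3), (array([ 458.6, -237.4]), 36.9, 75.6, 104.7)]
top0 [(array([500.5,  47.6]), 50.9, 89.5, 63.1), (array([500.5,  47.6]), 50.9, 89.5, 63.1), (array([499.9,  47.5]), 36.3, 76.5, 63.3)]
top0 [(array([609. , 222.5]), 51.7, 91.7, 86.9), (array([609. , 222.5]), 51.7, 91.7, 86.9), (array([608.7, 221.9]), 37.5, 76.9, 86.4)]
scene0 [(array([ 457.1, -237.2]), 54.9, 95.0, 105.6), (array([ 457.1, -237.2]), 54.9, 95.0, 105.6), (array([ 457.9, -236.7]), 41.5, 79.1, 103.7)]
scene0 [(array([497.9,  49.8]), 51.8, 92.8, 64.3), (array([498.1,  50.1]), 51.8, 93.4, 64.3), (array([497.7,  49.8]), 37.8, 77.5, 63.8)]
scene0 [(array([608.2, 223.8]), 51.4, 91.8, 87.3), (array([608.2, 223.8]), 51.4, 91.8, 87.3), (array([607.9, 224. ]), 38.8, 77.6, 86.4)]
```

Run:
```python
from h import *
from rig import robot
print(delta(robot.observe(),457.7,-237.4,16,104.5))
```

```text
([0.0042, 0.0034, 0.2143], [-0.0005, 0.0016, 0.0068])
```

>>> arm_command(steps=[[[0.004,0.0034,0.02],[0,0.0016,0.007]],[[0.004,0.0034,0.05],[0,0.0016,0.007]],[[0.004,0.0034,0.08],[0,0.0016,0.007]],[[0.004,0.0034,0.11],[0,0.0016,0.007]],[[0.004,0.0034,0.14],[0,0.0016,0.007]],[[0.004,0.0034,0.165],[0,0.0016,0.007]],[[0.004,0.0034,0.185],[0,0.0016,0.007]],[[0.004,0.0034,0.2],[0,0.0016,0.007]],[[0.004,0.0034,0.21],[0,0.0016,0.007]],[[0.004,0.0034,0.2143],[0,0.0016,0.007]],[[0.004,0.0034,0.2143],[0,0.0016,0.007]],[[0.004,0.0034,0.2143],[0,0.0016,0.007]]])

```text
time: 2.85
position: [0.4589, -0.2374, 0.0168]
eef_rot: [[-0.252, 0.968, 0.001], [0.968, 0.252, -0.001], [-0.001, 0.0, -1.0]]
force: [0.1, -0.1, -0.0]
finger_gap: 0.0852
grip_force: 0.0
```

>>> arm_command(steps=[[[0,0,0],[0,0,0]],[[0,0,0],[0,0,0]],[[0,0,0],[0,0,0]],[[0,0,0],[0,0,0]],[[0,0,0],[0,0,0]],[[0,0,0],[0,0,0]],[[0,0,0],[0,0,0]],[[0,0,0],[0,0,0]],[[0,0,0],[0,0,0]],[[0,0,0],[0,0,0]]], hand=0.03)

```text
time: 3.85
position: [0.4588, -0.2372, 0.0167]
eef_rot: [[-0.253, 0.968, 0.0], [0.968, 0.253, -0.001], [-0.001, -0.0, -1.0]]
force: [-1.1, 0.7, 5.8]
finger_gap: 0.0495
grip_force: 64.1
```

>>> arm_command(steps=[[[0,0,-0.003],[0,0,0]],[[0,0,-0.01],[0,0,0]],[[0,0,-0.02],[0,0,0]],[[0,0,-0.035],[0,0,0]],[[0,0,-0.05],[0,0,0]],[[0,0,-0.07],[0,0,0]],[[0,0,-0.09],[0,0,0]],[[0,0,-0.105],[0,0,0]],[[0,0,-0.115],[0,0,0]],[[0,0,-0.12],[0,0,0]],[[0,0,-0.12],[0,0,0]],[[0,0,-0.12],[0,0,0]]])

```text
time: 5.05
position: [0.458, -0.2364, 0.1352]
eef_rot: [[-0.252, 0.968, -0.001], [0.968, 0.252, 0.001], [0.001, -0.001, -1.0]]
force: [0.6, -0.1, -4.3]
finger_gap: 0.0495
grip_force: 63.1
```

Run:
```python
from h import *
from rig import robot
import pickle
o=robot.observe();print(o["position"],o["force"],o["finger_gap"],delta(o,661,-105,137,71.6))
s=robot.snapshot("wrist");cv2.imwrite("pics/w2.png",s["frame"])
W=cloud(s);v=(s["range_z"]>0)&(W[...,2]<.013)&(np.hypot(W[...,0]-.661,W[...,1]+.105)<.09)
m=mask(s,"white")&v;print(m.sum(),rect(W[m][:,:2]))
m=mask(s,"red")&(W[...,2]<.013)&(np.hypot(W[...,0]-.451,W[...,1]+.237)<.09);print(m.sum(),rect(W[m][:,:2]))
# robust edges with height: rim points
for n in("top0","scene0"):
    t=pickle.load(open(n+".pkl","rb"));W=cloud(t)
    for c,p in(("white",(.661,-.105)),("yellow",(.497,.047)),("blue",(.61,.228)),("red",(.451,-.237))):
        m=mask(t,c)&(W[...,2]<.014)&(np.hypot(W[...,0]-p[0],W[...,1]-p[1])<.082)
        m=cv2.morphologyEx(m.astype(np.uint8),cv2.MORPH_OPEN,np.ones((3,3)))>0
        print(n,c,rect(W[m][:,:2]))
```

```text
[ 0.45798005 -0.23636565  0.13519434] [ 0.58859384 -0.1088454  -4.2895395 ] 0.04948155353374171 ([0.0759, 0.2296, -0.002], [-0.0015, -0.0008, 0.5762])
9462 (array([ 654.4, -121.3]), 117.9, 141.5, 60.4)
5771 (array([ 438.2, -204.8]), 58.3, 90.3, 20.2)
top0 white (array([ 663.3, -104.5]), 94.2, 130.5, 71.6)
top0 yellow (array([497.5,  47.6]), 88.8, 130.5, 69.0)
top0 blue (array([610.5, 227.3]), 89.9, 129.5, 84.2)
top0 red (array([ 451.4, -237.5]), 90.0, 128.6, 110.0)
scene0 white (array([ 659.1, -105.7]), 87.9, 137.1, 71.8)
scene0 yellow (array([494.9,  44.9]), 88.3, 139.4, 69.3)
scene0 blue (array([608.8, 229.7]), 89.4, 128.3, 82.8)
scene0 red (array([ 451.3, -234.9]), 89.8, 129.3, 109.9)
```

View pics/w2.png

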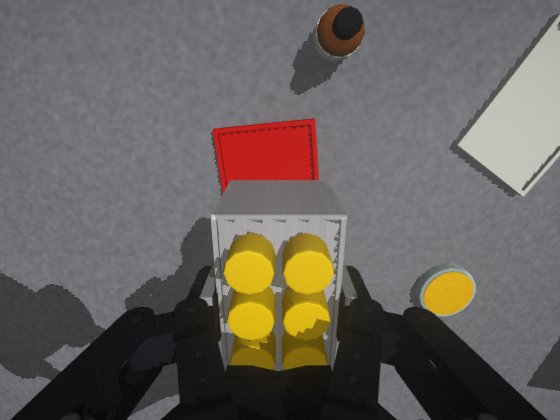

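Run:
```python
from h import *
import pickle
for n in("w1","top0","scene0"):
    s=pickle.load(open(n+".pkl","rb"));W=cloud(s);P=rays(s,.008)
    g=s["frame"].min(2)
    reg=(np.hypot(W[...,0]-.661,W[...,1]+.105)<.085)
    t,_=cv2.threshold(g[reg].reshape(-1,1),0,255,cv2.THRESH_OTSU)
    for f in(t,t+15):
        m=cv2.morphologyEx(((g>f)&reg).astype(np.uint8),cv2.MORPH_OPEN,np.ones((3,3)))>0
        print(n,f,rect(W[m][:,:2]),rect(P[m]))
    for c,p in(("yellow",(.497,.047)),("blue",(.61,.228)),("red",(.451,-.237))):
        if n=="w1" and c!="red":continue
        m=mask(s,c)&(W[...,2]<.014)&(np.hypot(W[...,0]-p[0],W[...,1]-p[1])<.085)
        m=cv2.morphologyEx(m.astype(np.uint8),cv2.MORPH_OPEN,np.ones((3,3)))>0
        print(n,c,rect(P[m]))
```

```text
w1 145.0 (array([ 663.5, -102.3]), 94.3, 132.1, 71.8) (array([ 660.3, -103.5]), 88.2, 127.9, 71.8)
w1 160.0 (array([ 660.3, -101.4]), 87.6, 131.0, 71.9) (array([ 659.9, -103.3]), 87.1, 127.4, 71.8)
w1 red (array([ 451.1, -237. ]), 88.3, 128.2, 110.2)
top0 135.0 (array([ 663.3, -104. ]), 92.7, 128.2, 71.8) (array([ 661.6, -103.4]), 87.9, 128.2, 71.5)
top0 150.0 (array([ 659. , -105.5]), 82.9, 121.4, 71.4) (array([ 657.8, -105.1]), 80.7, 121.0, 72.1)
top0 yellow (array([496.8,  47.3]), 88.6, 129.1, 69.1)
top0 blue (array([608.9, 227.3]), 88.5, 128.6, 83.2)
top0 red (array([ 451.7, -236.8]), 89.1, 129.4, 110.1)
scene0 124.0 (array([ 659.1, -105.7]), 87.9, 137.1, 71.8) (array([ 659.9, -101.4]), 87.9, 135.6, 71.6)
scene0 139.0 (array([ 662.3, -102.8]), 82.7, 129.3, 71.7) (array([ 663.2, -101.3]), 81.0, 122.5, 71.9)
scene0 yellow (array([497.3,  49.6]), 90.9, 134.7, 69.1)
scene0 blue (array([610.1, 228.9]), 90.7, 129.0, 83.2)
scene0 red (array([ 453.4, -234.7]), 94.0, 131.0, 110.4)
```

Run:
```python
from h import *
from rig import robot
o=robot.observe();print(delta(o,660.8,-103.4,135,71.8))
```

```text
([0.0774, 0.2299, -0.0002], [-0.0019, -0.0011, 0.5726])
```

>>> arm_command(steps=[[[0.002,0.005,0],[0,0,0.01]],[[0.006,0.018,0],[0,0,0.04]],[[0.012,0.036,0],[0,0,0.09]],[[0.02,0.058,0],[0,0,0.14]],[[0.028,0.082,0],[0,0,0.2]],[[0.036,0.106,0],[0,0,0.26]],[[0.044,0.13,0],[0,0,0.32]],[[0.052,0.154,0],[0,0,0.38]],[[0.06,0.178,0],[0,0,0.44]],[[0.066,0.198,0],[0,0,0.49]],[[0.072,0.214,0],[0,0,0.53]],[[0.0755,0.225,0],[-0.001,-0.001,0.56]],[[0.0774,0.2299,0],[-0.0019,-0.0011,0.5726]],[[0.0774,0.2299,0],[-0.0019,-0.0011,0.5726]],[[0.0774,0.2299,0],[-0.0019,-0.0011,0.5726]]])

```text
time: 6.6
position: [0.6609, -0.104, 0.1354]
eef_rot: [[0.312, 0.95, 0.0], [0.95, -0.312, -0.001], [-0.001, 0.001, -1.0]]
force: [-0.0, -0.3, -5.0]
finger_gap: 0.049
grip_force: 63.3
```

Run:
```python
from h import *
from rig import robot
o=robot.observe();print(o["force"],o["position"],delta(o,660.8,-103.4,18,71.8))
```

```text
[-4.89941091e-03 -3.23426183e-01 -5.02510149e+00] [ 0.66086013 -0.10399647  0.13536823] ([0.0007, -0.0003, 0.1174], [0.0007, 0.001, 0.0003])
```

>>> arm_command(steps=[[[0,0,0.005],[0,0,0]],[[0,0,0.015],[0,0,0]],[[0,0,0.03],[0,0,0]],[[0,0,0.05],[0,0,0]],[[0,0,0.07],[0,0,0]],[[0,0,0.085],[0.0007,0.001,0]],[[0,0,0.097],[0.0007,0.001,0]],[[0,0,0.105],[0.0007,0.001,0]],[[0,0,0.111],[0.0007,0.001,0]],[[0,0,0.115],[0.0007,0.001,0]],[[0,0,0.117],[0.0007,0.001,0]],[[0,0,0.117],[0.0007,0.001,0]],[[0,0,0.117],[0.0007,0.001,0]]])

```text
time: 7.9
position: [0.662, -0.1042, 0.0195]
eef_rot: [[0.312, 0.95, 0.002], [0.95, -0.312, -0.0], [0.0, 0.002, -1.0]]
force: [-0.8, 0.0, -4.6]
finger_gap: 0.0494
grip_force: 63.2
```

>>> arm_command(steps=[[[0,0,0.001],[0,0,0]],[[0,0,0.002],[0,0,0]],[[0,0,0.003],[0,-0.001,0]],[[0,0,0.003],[0,-0.001,0]],[[0,0,0.003],[0,-0.001,0]]])

```text
time: 8.4
position: [0.6618, -0.1041, 0.0167]
eef_rot: [[0.312, 0.95, 0.001], [0.95, -0.312, -0.001], [-0.001, 0.001, -1.0]]
force: [-3.0, 0.8, 4.3]
finger_gap: 0.0495
grip_force: 64.0
```

>>> arm_command(steps=[[[0,0,0],[0,0,0]],[[0,0,0],[0,0,0]],[[0,0,0],[0,0,0]],[[0,0,0],[0,0,0]],[[0,0,0],[0,0,0]],[[0,0,-0.005],[0,0,0]],[[0,0,-0.02],[0,0,0]],[[0,0,-0.05],[0,0,0]],[[0,0,-0.08],[0,0,0]],[[0,0,-0.11],[0,0,0]],[[0,0,-0.14],[0,0,0]],[[0,0,-0.17],[0,0,0]],[[0,0,-0.195],[0,0,0]],[[0,0,-0.21],[0,0,0]],[[0,0,-0.215],[0,0,0]],[[0,0,-0.215],[0,0,0]]], hand=0.0854)

```text
time: 10.0
position: [0.6615, -0.1039, 0.2314]
eef_rot: [[0.312, 0.95, 0.002], [0.95, -0.312, -0.001], [-0.001, 0.002, -1.0]]
force: [0.3, 0.6, 0.2]
finger_gap: 0.0851
grip_force: 0.0
```

```bash
cat >> h.py <<'E'
def tray(s,c,x,y):
    W=cloud(s);P=rays(s,.008);r=np.hypot(W[...,0]-x/1000,W[...,1]-y/1000)<.085
    if c=="white":
        g=s["frame"].min(2);m=(g>150)&r&(W[...,2]<.014)
    else: m=mask(s,c)&r&(W[...,2]<.014)
    m=cv2.morphologyEx(m.astype(np.uint8),cv2.MORPH_OPEN,np.ones((3,3)))>0
    return rect(P[m])
E
python3 - <<'E'
from h import *
from rig import robot
o=robot.observe()
s=robot.snapshot("wrist");cv2.imwrite("pics/w3.png",s["frame"])
print(body(s,661,-103),tray(s,"white",661,-103))
print(delta(o,608.7,223,230,87))
E
```

```text
[(array([ 662. , -104.3]), 50.1, 89.3, 71.8), (array([ 662. , -104.3]), 50.1, 89.3, 71.8), (array([ 662. , -104.3]), 37.2, 76.3, 71.7)] (array([ 660.5, -102.8]), 88.8, 127.2, 71.7)
([0.294, -0.1522, 0.0008], [0.0018, 0.001, -0.2652])
```

View pics/w3.png

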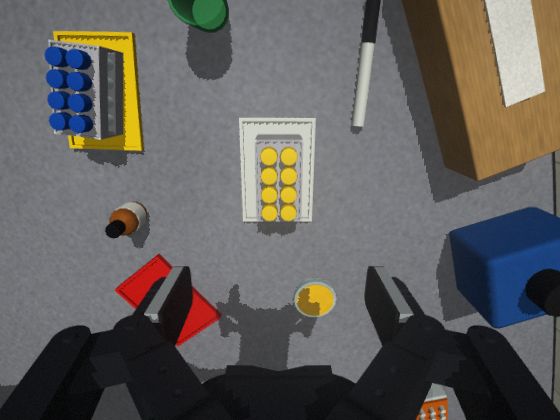

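The yellow rack stands straight in the white tray at (278,172), 2 mm off centre, and the red tray at (168,300) is empty. Next is the steel red rack in the blue tray.

>>> arm_command(steps=[[[0.02,-0.01,0],[0,0,-0.02]],[[0.05,-0.025,0],[0,0,-0.05]],[[0.085,-0.044,0],[0,0,-0.08]],[[0.12,-0.062,0],[0,0,-0.11]],[[0.155,-0.08,0],[0,0,-0.14]],[[0.19,-0.098,0],[0,0,-0.17]],[[0.225,-0.116,0],[0,0,-0.2]],[[0.255,-0.132,0],[0,0,-0.23]],[[0.28,-0.145,0],[0,0,-0.25]],[[0.294,-0.152,0.001],[0.0018,0.001,-0.265]],[[0.294,-0.152,0.001],[0.0018,0.001,-0.265]],[[0.294,-0.152,0.001],[0.0018,0.001,-0.265]]])

```text
time: 11.25
position: [0.6087, 0.222, 0.2285]
eef_rot: [[0.053, 0.999, -0.002], [0.999, -0.053, -0.001], [-0.001, -0.002, -1.0]]
force: [-0.1, 0.3, 1.1]
finger_gap: 0.0853
grip_force: 0.0
```

Run:
```python
from h import *
from rig import robot
o=robot.observe()
s=robot.snapshot("wrist")
b=body(s,609,223);print(b,tray(s,"blue",609,228))
print(o["position"],delta(o,*b[0][0],15.5,b[0][3]))
```

```text
[(array([608.9, 223.5]), 50.2, 89.5, 87.4), (array([608.9, 223.5]), 50.2, 89.5, 87.4), (array([608.8, 223.9]), 37.2, 75.9, 87.3)] (array([608.7, 228.9]), 87.9, 127.6, 83.1)
[0.60872823 0.22197935 0.22851879] ([0.0017, 0.0005, 0.213], [-0.0021, 0.0009, -0.0079])
```

>>> arm_command(steps=[[[0.001,0.0005,0.02],[-0.002,0.001,-0.008]],[[0.0015,0.0005,0.05],[-0.002,0.001,-0.008]],[[0.0015,0.0005,0.08],[-0.002,0.001,-0.008]],[[0.0015,0.0005,0.11],[-0.002,0.001,-0.008]],[[0.0015,0.0005,0.14],[-0.002,0.001,-0.008]],[[0.0015,0.0005,0.165],[-0.002,0.001,-0.008]],[[0.0015,0.0005,0.185],[-0.002,0.001,-0.008]],[[0.0015,0.0005,0.2],[-0.002,0.001,-0.008]],[[0.0015,0.0005,0.208],[-0.002,0.001,-0.008]],[[0.0015,0.0005,0.212],[-0.002,0.001,-0.008]],[[0.0015,0.0005,0.212],[-0.002,0.001,-0.008]],[[0.0015,0.0005,0.212],[-0.002,0.001,-0.008]]])

```text
time: 12.5
position: [0.6101, 0.2246, 0.0186]
eef_rot: [[0.045, 0.999, 0.003], [0.999, -0.045, 0.001], [0.002, 0.003, -1.0]]
force: [0.6, -0.1, 0.7]
finger_gap: 0.0856
grip_force: 0.0
```

>>> arm_command(steps=[[[0,0,0],[0,0,0]],[[0,0,0],[0,0,0]],[[0,0,0],[0,0,0]],[[0,0,0],[0,0,0]],[[0,0,0],[0,0,0]],[[0,0,0],[0,0,0]],[[0,0,0],[0,0,0]],[[0,0,0],[0,0,0]],[[0,0,0],[0,0,0]],[[0,0,0],[0,0,0]]], hand=0.03)

```text
time: 13.5
position: [0.6097, 0.2246, 0.0183]
eef_rot: [[0.044, 0.999, 0.002], [0.999, -0.044, 0.001], [0.001, 0.002, -1.0]]
force: [-0.7, 0.1, 5.0]
finger_gap: 0.049
grip_force: 64.8
```

>>> arm_command(steps=[[[0,0,-0.003],[0,0,0]],[[0,0,-0.01],[0,0,0]],[[0,0,-0.02],[0,0,0]],[[0,0,-0.035],[0,0,0]],[[0,0,-0.05],[0,0,0]],[[0,0,-0.07],[0,0,0]],[[0,0,-0.09],[0,0,0]],[[0,0,-0.11],[0,0,0]],[[0,0,-0.13],[0,0,0]],[[0,0,-0.15],[0,0,0]],[[0,0,-0.165],[0,0,0]],[[0,0,-0.17],[0,0,0]],[[0,0,-0.17],[0,0,0]]])

```text
time: 14.8
position: [0.6095, 0.2244, 0.1887]
eef_rot: [[0.045, 0.999, 0.003], [0.999, -0.045, 0.001], [0.002, 0.003, -1.0]]
force: [0.1, -0.6, -3.8]
finger_gap: 0.049
grip_force: 64.0
```

Run:
```python
from h import *
from rig import robot
o=robot.observe()
print(o["position"],o["force"],delta(o,451.3,-237,185,110.2),np.degrees(np.arctan2(o["eef_rot"][1][0],o["eef_rot"][0][0])))
```

```text
[0.60949349 0.22437055 0.18871506] [ 0.05127305 -0.56564259 -3.75061455] ([-0.468, -0.1375, 0.0025], [0.0034, -0.001, -0.3972]) 87.44423602796347
```

>>> arm_command(steps=[[[-0.008,-0.002,0],[0,0,-0.007]],[[-0.025,-0.007,0],[0,0,-0.02]],[[-0.05,-0.015,0],[0,0,-0.04]],[[-0.08,-0.024,0],[0,0,-0.07]],[[-0.11,-0.032,0],[0,0,-0.095]],[[-0.14,-0.041,0],[0,0,-0.12]],[[-0.17,-0.05,0],[0,0,-0.145]],[[-0.2,-0.059,0],[0,0,-0.17]],[[-0.23,-0.068,0],[0,0,-0.195]],[[-0.26,-0.076,0],[0,0,-0.22]],[[-0.29,-0.085,0],[0,0,-0.245]],[[-0.32,-0.094,0],[0,0,-0.27]],[[-0.35,-0.103,0],[0,0,-0.295]],[[-0.38,-0.112,0],[0,0,-0.32]],[[-0.41,-0.12,0],[0,0,-0.35]],[[-0.435,-0.128,0.001],[0.002,-0.001,-0.37]],[[-0.455,-0.134,0.002],[0.003,-0.001,-0.387]],[[-0.468,-0.1375,0.0025],[0.0034,-0.001,-0.397]],[[-0.468,-0.1375,0.0025],[0.0034,-0.001,-0.397]],[[-0.468,-0.1375,0.0025],[0.0034,-0.001,-0.397]]])

```text
time: 16.8
position: [0.45, -0.2367, 0.1833]
eef_rot: [[-0.344, 0.939, -0.003], [0.939, 0.344, 0.001], [0.002, -0.003, -1.0]]
force: [-0.4, -0.5, -4.3]
finger_gap: 0.0493
grip_force: 63.8
```

Run:
```python
from h import *
from rig import robot
o=robot.observe()
print(o["position"],o["force"],delta(o,451.3,-237,21,110.2))
```

```text
[ 0.44999731 -0.2366654   0.18327237] [-0.36099164 -0.53225308 -4.2681001 ] ([-0.0012, 0.0015, 0.1623], [-0.0027, -0.0024, -0.001])
```

>>> arm_command(steps=[[[0,0,0.005],[0,0,0]],[[0,0.001,0.015],[-0.001,-0.001,0]],[[0,0.001,0.03],[-0.002,-0.002,0]],[[0,0.001,0.05],[-0.002,-0.002,0]],[[0,0.001,0.07],[-0.002,-0.002,0]],[[0,0.001,0.09],[-0.002,-0.002,0]],[[0,0.001,0.11],[-0.002,-0.002,0]],[[0,0.001,0.13],[-0.002,-0.002,0]],[[0,0.001,0.145],[-0.002,-0.002,0]],[[0,0.001,0.154],[-0.002,-0.002,0]],[[0,0.001,0.159],[-0.002,-0.002,0]],[[0,0.001,0.161],[-0.002,-0.002,0]],[[0,0.001,0.161],[-0.002,-0.002,0]],[[0,0.001,0.161],[-0.002,-0.002,0]]])

```text
time: 18.2
position: [0.452, -0.2372, 0.024]
eef_rot: [[-0.345, 0.938, 0.002], [0.938, 0.345, -0.003], [-0.003, 0.001, -1.0]]
force: [-0.7, -0.5, -3.9]
finger_gap: 0.0494
grip_force: 63.8
```

>>> arm_command(steps=[[[0,0,0.002],[0,0,0]],[[0,0,0.0035],[0,0,0]],[[0,0,0.0045],[0,0,0]],[[0,0,0.005],[0,0,0]],[[0,0,0.005],[0,0,0]],[[0,0,0.005],[0,0,0]]])

```text
time: 18.8
position: [0.4514, -0.2368, 0.0184]
eef_rot: [[-0.345, 0.939, 0.001], [0.939, 0.345, -0.001], [-0.002, 0.0, -1.0]]
force: [0.4, -0.0, -2.3]
finger_gap: 0.0495
grip_force: 64.3
```

Nearly seated (force falling); another 0.7 mm.

>>> arm_command(steps=[[[0,0,0.0004],[0,0,0]],[[0,0,0.0008],[0,0,0]],[[0,0,0.0008],[0,0,0]]])

```text
time: 19.1
position: [0.4514, -0.2369, 0.0183]
eef_rot: [[-0.345, 0.938, 0.0], [0.938, 0.345, -0.001], [-0.001, -0.0, -1.0]]
force: [-4.3, 2.0, 6.2]
finger_gap: 0.0491
grip_force: 65.3
```

>>> arm_command(steps=[[[0,0,0],[0,0,0]],[[0,0,0],[0,0,0]],[[0,0,0],[0,0,0]],[[0,0,0],[0,0,0]],[[0,0,0],[0,0,0]],[[0,0,-0.005],[0,0,0]],[[0,0,-0.02],[0,0,0]],[[0,0,-0.05],[0,0,0]],[[0,0,-0.08],[0,0,0]],[[0,0,-0.11],[0,0,0]],[[0,0,-0.14],[0,0,0]],[[0,0,-0.17],[0,0,0]],[[0,0,-0.195],[0,0,0]],[[0,0,-0.21],[0,0,0]],[[0,0,-0.213],[0,0,0]],[[0,0,-0.213],[0,0,0]]], hand=0.0854)

```text
time: 20.7
position: [0.4513, -0.2366, 0.2307]
eef_rot: [[-0.345, 0.939, 0.001], [0.939, 0.345, -0.002], [-0.002, 0.0, -1.0]]
force: [-0.5, -0.3, -0.9]
finger_gap: 0.0853
grip_force: 0.0
```

Run:
```python
from h import *
from rig import robot
o=robot.observe()
s=robot.snapshot("wrist")
print(body(s,451,-237),tray(s,"red",451,-237))
print(o["position"],delta(o,499.5,49,230,63.6))
```

```text
[(array([ 452.1, -237.8]), 50.1, 89.2, 110.3), (array([ 452.1, -237.8]), 50.1, 89.2, 110.3), (array([ 452. , -237.6]), 37.1, 75.9, 110.3)] (array([ 451.3, -237.4]), 88.2, 127.3, 110.2)
[ 0.45134398 -0.23658639  0.23070448] ([0.2514, 0.1438, 0.0002], [0.0014, 0.002, 0.8131])
```

The red rack is within 1 mm and 0.1° of the red tray. Next, the blue rack.

>>> arm_command(steps=[[[0.015,0.008,0],[0,0,0.05]],[[0.04,0.022,0],[0,0,0.14]],[[0.07,0.04,0],[0,0,0.24]],[[0.1,0.057,0],[0,0,0.34]],[[0.13,0.074,0],[0,0,0.44]],[[0.16,0.091,0],[0,0,0.54]],[[0.19,0.108,0],[0,0,0.63]],[[0.22,0.126,0],[0,0,0.72]],[[0.24,0.137,0],[0,0,0.78]],[[0.2514,0.1438,0],[0.0014,0.002,0.813]],[[0.2514,0.1438,0],[0.0014,0.002,0.813]],[[0.2514,0.1438,0],[0.0014,0.002,0.813]],[[0.2514,0.1438,0],[0.0014,0.002,0.813]]])

```text
time: 22.05
position: [0.4991, 0.0483, 0.2294]
eef_rot: [[0.445, 0.896, -0.002], [0.896, -0.445, 0.0], [-0.0, -0.002, -1.0]]
force: [0.4, 0.4, 0.4]
finger_gap: 0.0853
grip_force: 0.0
```

Run:
```python
from h import *
from rig import robot
o=robot.observe()
s=robot.snapshot("wrist")
b=body(s,499,49);print(b,tray(s,"yellow",497,48))
print(o["position"],delta(o,*b[0][0],17,b[0][3]))
```

```text
[(array([498.6,  49. ]), 50.2, 89.3, 63.4), (array([498.6,  49. ]), 50.2, 89.3, 63.4), (array([498.5,  49.2]), 37.0, 76.0, 63.3)] (array([496.1,  48.1]), 88.4, 128.9, 69.1)
[0.49910472 0.04830233 0.22944702] ([0.0005, -0.0004, 0.2124], [-0.0017, 0.0005, 0.0033])
```

>>> arm_command(steps=[[[0,-0.001,0.02],[-0.002,0,0.003]],[[0,-0.001,0.05],[-0.002,0,0.003]],[[0,-0.001,0.08],[-0.002,0,0.003]],[[0,-0.001,0.11],[-0.002,0,0.003]],[[0,-0.001,0.14],[-0.002,0,0.003]],[[0,-0.001,0.165],[-0.002,0,0.003]],[[0,-0.001,0.185],[-0.002,0,0.003]],[[0,-0.001,0.2],[-0.002,0,0.003]],[[0,-0.001,0.208],[-0.002,0,0.003]],[[0,-0.001,0.212],[-0.002,0,0.003]],[[0,-0.001,0.212],[-0.002,0,0.003]],[[0,-0.001,0.212],[-0.002,0,0.003]]])

```text
time: 23.3
position: [0.4992, 0.0494, 0.0189]
eef_rot: [[0.447, 0.894, 0.003], [0.894, -0.447, -0.001], [0.001, 0.003, -1.0]]
force: [-0.2, -0.8, 0.1]
finger_gap: 0.0857
grip_force: 0.0
```

>>> arm_command(steps=[[[0,0,0],[0,0,0]],[[0,0,0],[0,0,0]],[[0,0,0],[0,0,0]],[[0,0,0],[0,0,0]],[[0,0,0],[0,0,0]],[[0,0,0],[0,0,0]],[[0,0,0],[0,0,0]],[[0,0,0],[0,0,0]],[[0,0,0],[0,0,0]],[[0,0,0],[0,0,0]]], hand=0.03)

```text
time: 24.3
position: [0.4991, 0.0496, 0.0188]
eef_rot: [[0.447, 0.894, 0.002], [0.894, -0.447, -0.001], [0.001, 0.002, -1.0]]
force: [-1.0, 0.9, 5.6]
finger_gap: 0.0494
grip_force: 63.9
```

>>> arm_command(steps=[[[0,0,-0.003],[0,0,0]],[[0,0,-0.01],[0,0,0]],[[0,0,-0.02],[0,0,0]],[[0,0,-0.035],[0,0,0]],[[0,0,-0.05],[0,0,0]],[[0,0,-0.07],[0,0,0]],[[0,0,-0.09],[0,0,0]],[[0,0,-0.11],[0,0,0]],[[0,0,-0.13],[0,0,0]],[[0,0,-0.15],[0,0,0]],[[0,0,-0.165],[0,0,0]],[[0,0,-0.17],[0,0,0]],[[0,0,-0.17],[0,0,0]]])

```text
time: 25.6
position: [0.4985, 0.0496, 0.1889]
eef_rot: [[0.447, 0.894, 0.003], [0.894, -0.447, -0.001], [0.001, 0.003, -1.0]]
force: [-0.2, 0.0, -3.7]
finger_gap: 0.0494
grip_force: 63.0
```

Run:
```python
from h import *
from rig import robot
o=robot.observe()
print(o["position"],o["force"],delta(o,608.9,228.4,185,83.2))
```

```text
[0.49854551 0.04964757 0.18886985] [-0.2383103   0.04645388 -3.72712585] ([0.2092, 0.0188, 0.0041], [0.0028, -0.0002, -0.3449])
```

>>> arm_command(steps=[[[0.006,0,0],[0,0,-0.01]],[[0.02,0.002,0],[0,0,-0.03]],[[0.04,0.004,0],[0,0,-0.06]],[[0.065,0.006,0],[0,0,-0.1]],[[0.09,0.008,0],[0,0,-0.14]],[[0.115,0.01,0],[0,0,-0.18]],[[0.14,0.012,0],[0,0,-0.22]],[[0.165,0.015,0],[0,0,-0.26]],[[0.185,0.017,0],[0,0,-0.3]],[[0.2,0.018,0],[0.001,0,-0.33]],[[0.2092,0.0188,0],[0.002,0,-0.345]],[[0.2092,0.0188,0],[0.002,0,-0.345]],[[0.2092,0.0188,0],[0.002,0,-0.345]]])

```text
time: 26.9
position: [0.6082, 0.2284, 0.1874]
eef_rot: [[0.118, 0.993, -0.002], [0.993, -0.118, -0.0], [-0.001, -0.002, -1.0]]
force: [0.7, 0.0, -2.7]
finger_gap: 0.0494
grip_force: 63.0
```

Run:
```python
from h import *
from rig import robot
o=robot.observe()
print(o["position"],o["force"],delta(o,608.9,228.4,22,83.2))
```

```text
[0.60823256 0.22839986 0.18740841] [ 0.69646919  0.024464   -2.66296006] ([0.0002, 0.001, 0.1654], [-0.0019, 0.0006, 0.0001])
```

>>> arm_command(steps=[[[0,0,0.005],[0,0,0]],[[0,0,0.015],[-0.001,0,0]],[[0,0,0.03],[-0.002,0,0]],[[0,0,0.05],[-0.002,0,0]],[[0,0,0.07],[-0.002,0,0]],[[0,0,0.09],[-0.002,0,0]],[[0,0,0.11],[-0.002,0,0]],[[0,0,0.13],[-0.002,0,0]],[[0,0,0.145],[-0.002,0,0]],[[0,0,0.155],[-0.002,0,0]],[[0,0,0.161],[-0.002,0,0]],[[0,0,0.163],[-0.002,0,0]],[[0,0,0.163],[-0.002,0,0]],[[0,0,0.163],[-0.002,0,0]]])

```text
time: 28.3
position: [0.6093, 0.2286, 0.0261]
eef_rot: [[0.118, 0.993, 0.003], [0.993, -0.118, 0.0], [0.001, 0.003, -1.0]]
force: [0.7, -0.2, -3.8]
finger_gap: 0.0491
grip_force: 63.0
```

>>> arm_command(steps=[[[0,0,0.002],[0,0,0]],[[0,0,0.004],[0,0,0]],[[0,0,0.0055],[0,0,0]],[[0,0,0.0065],[0,0,0]],[[0,0,0.007],[0,0,0]],[[0,0,0.007],[0,0,0]],[[0,0,0.007],[0,0,0]]])

```text
time: 29.0
position: [0.6087, 0.2285, 0.0188]
eef_rot: [[0.118, 0.993, 0.002], [0.993, -0.118, -0.0], [0.0, 0.002, -1.0]]
force: [-2.8, -1.5, 5.0]
finger_gap: 0.0498
grip_force: 63.6
```

Seated. Release, rise and check.

>>> arm_command(steps=[[[0,0,0],[0,0,0]],[[0,0,0],[0,0,0]],[[0,0,0],[0,0,0]],[[0,0,0],[0,0,0]],[[0,0,0],[0,0,0]],[[0,0,-0.005],[0,0,0]],[[0,0,-0.02],[0,0,0]],[[0,0,-0.05],[0,0,0]],[[0,0,-0.08],[0,0,0]],[[0,0,-0.11],[0,0,0]],[[0,0,-0.14],[0,0,0]],[[0,0,-0.17],[0,0,0]],[[0,0,-0.195],[0,0,0]],[[0,0,-0.21],[0,0,0]],[[0,0,-0.213],[0,0,0]],[[0,0,-0.213],[0,0,0]]], hand=0.0854)

```text
time: 30.6
position: [0.6082, 0.2284, 0.2312]
eef_rot: [[0.118, 0.993, 0.001], [0.993, -0.118, -0.0], [0.0, 0.001, -1.0]]
force: [-0.4, 0.2, 0.2]
finger_gap: 0.0854
grip_force: 0.0
```

Run:
```python
from h import *
from rig import robot
o=robot.observe()
s=robot.snapshot("wrist")
print(body(s,609,228),tray(s,"blue",609,228))
print(o["position"],delta(o,662,-104.2,230,71.8))
```

```text
[(array([608.9, 228. ]), 50.1, 88.9, 83.2), (array([608.9, 228. ]), 50.1, 88.9, 83.2), (array([608.9, 228.2]), 36.7, 75.8, 82.7)] (array([608.8, 228.6]), 88.0, 128.5, 83.2)
[0.60817443 0.22840656 0.23117523] ([-0.3239, 0.0928, 0.0013], [0.0015, -0.0003, 0.199])
```

The blue rack is home. Back to the white tray for the yellow one.

>>> arm_command(steps=[[[-0.02,0.006,0],[0,0,0.012]],[[-0.05,0.014,0],[0,0,0.03]],[[-0.085,0.024,0],[0,0,0.052]],[[-0.12,0.034,0],[0,0,0.074]],[[-0.16,0.046,0],[0,0,0.1]],[[-0.2,0.057,0],[0,0,0.123]],[[-0.24,0.069,0],[0,0,0.148]],[[-0.275,0.079,0],[0,0,0.17]],[[-0.305,0.087,0],[0,0,0.188]],[[-0.3239,0.0928,0.001],[0.0015,0,0.199]],[[-0.3239,0.0928,0.001],[0.0015,0,0.199]],[[-0.3239,0.0928,0.001],[0.0015,0,0.199]]])

```text
time: 31.85
position: [0.6616, -0.1033, 0.229]
eef_rot: [[0.312, 0.95, -0.002], [0.95, -0.312, 0.002], [0.001, -0.003, -1.0]]
force: [0.4, -0.2, 0.6]
finger_gap: 0.0853
grip_force: 0.0
```

Run:
```python
from h import *
from rig import robot
o=robot.observe()
s=robot.snapshot("wrist")
b=body(s,662,-104);print(b)
print(o["position"],delta(o,*b[0][0],17,b[0][3]))
```

```text
[(array([ 662. , -104.5]), 50.3, 89.8, 71.8), (array([ 662. , -104.5]), 50.3, 89.8, 71.8), (array([ 662.3, -103.9]), 37.3, 75.5, 72.0)]
[ 0.66163265 -0.10332267  0.22902413] ([-0.0012, 0.0013, 0.212], [-0.0025, -0.001, 0.0003])
```

>>> arm_command(steps=[[[-0.001,0,0.02],[-0.002,-0.001,0]],[[-0.001,0,0.05],[-0.002,-0.001,0]],[[-0.001,0,0.08],[-0.002,-0.001,0]],[[-0.001,0,0.11],[-0.002,-0.001,0]],[[-0.001,0,0.14],[-0.002,-0.001,0]],[[-0.001,0,0.165],[-0.002,-0.001,0]],[[-0.001,0,0.185],[-0.002,-0.001,0]],[[-0.001,0,0.2],[-0.002,-0.001,0]],[[-0.001,0,0.208],[-0.002,-0.001,0]],[[-0.001,0,0.212],[-0.002,-0.001,0]],[[-0.001,0,0.212],[-0.002,-0.001,0]],[[-0.001,0,0.212],[-0.002,-0.001,0]]])

```text
time: 33.1
position: [0.6626, -0.1053, 0.0194]
eef_rot: [[0.312, 0.95, 0.003], [0.95, -0.312, -0.002], [-0.001, 0.004, -1.0]]
force: [-0.1, 0.9, 0.4]
finger_gap: 0.0855
grip_force: 0.0
```

>>> arm_command(steps=[[[0,0,0],[0,0,0]],[[0,0,0],[0,0,0]],[[0,0,0],[0,0,0]],[[0,0,0],[0,0,0]],[[0,0,0],[0,0,0]],[[0,0,0],[0,0,0]],[[0,0,0],[0,0,0]],[[0,0,0],[0,0,0]],[[0,0,0],[0,0,0]],[[0,0,0],[0,0,0]]], hand=0.03)

```text
time: 34.1
position: [0.6621, -0.1052, 0.019]
eef_rot: [[0.312, 0.95, 0.002], [0.95, -0.312, -0.002], [-0.001, 0.003, -1.0]]
force: [-1.0, -1.0, 4.9]
finger_gap: 0.0492
grip_force: 64.5
```

>>> arm_command(steps=[[[0,0,-0.003],[0,0,0]],[[0,0,-0.01],[0,0,0]],[[0,0,-0.02],[0,0,0]],[[0,0,-0.035],[0,0,0]],[[0,0,-0.05],[0,0,0]],[[0,0,-0.07],[0,0,0]],[[0,0,-0.09],[0,0,0]],[[0,0,-0.11],[0,0,0]],[[0,0,-0.13],[0,0,0]],[[0,0,-0.15],[0,0,0]],[[0,0,-0.165],[0,0,0]],[[0,0,-0.17],[0,0,0]],[[0,0,-0.17],[0,0,0]]])

```text
time: 35.4
position: [0.6619, -0.105, 0.1895]
eef_rot: [[0.312, 0.95, 0.003], [0.95, -0.312, -0.002], [-0.001, 0.004, -1.0]]
force: [-0.7, 0.4, -4.3]
finger_gap: 0.0492
grip_force: 63.7
```

Run:
```python
from h import *
from rig import robot
o=robot.observe()
print(o["position"],o["force"],delta(o,496.5,47.9,185,69.1))
```

```text
[ 0.66193792 -0.10499324  0.18947746] [-0.6932168   0.42790565 -4.32014568] ([0.0936, -0.2049, 0.0036], [0.0038, 0.0008, 0.0472])
```

>>> arm_command(steps=[[[0.003,-0.006,0],[0,0,0]],[[0.009,-0.02,0],[0,0,0.004]],[[0.018,-0.04,0],[0,0,0.01]],[[0.029,-0.064,0],[0,0,0.015]],[[0.04,-0.088,0],[0,0,0.02]],[[0.051,-0.112,0],[0,0,0.026]],[[0.062,-0.136,0],[0,0,0.032]],[[0.073,-0.16,0],[0,0,0.037]],[[0.082,-0.18,0],[0.001,0,0.042]],[[0.09,-0.196,0],[0.002,0,0.046]],[[0.0936,-0.2049,0],[0.003,0,0.047]],[[0.0936,-0.2049,0],[0.003,0,0.047]],[[0.0936,-0.2049,0],[0.003,0,0.047]]])

```text
time: 36.7
position: [0.4962, 0.0477, 0.1875]
eef_rot: [[0.357, 0.934, -0.001], [0.934, -0.357, -0.001], [-0.001, -0.001, -1.0]]
force: [0.9, -0.2, -4.8]
finger_gap: 0.0491
grip_force: 63.6
```

Run:
```python
from h import *
from rig import robot
o=robot.observe()
print(o["position"],o["force"],delta(o,496.5,47.9,22,69.1))
```

```text
[0.49619397 0.04774084 0.18754995] [ 0.89243576 -0.16843841 -4.80362933] ([0.0004, 0.0004, 0.1655], [-0.001, 0.0011, 0.0002])
```

>>> arm_command(steps=[[[0,0,0.005],[0,0,0]],[[0,0,0.015],[-0.001,0,0]],[[0,0,0.03],[-0.001,0,0]],[[0,0,0.05],[-0.001,0,0]],[[0,0,0.07],[-0.001,0,0]],[[0,0,0.09],[-0.001,0,0]],[[0,0,0.11],[-0.001,0,0]],[[0,0,0.13],[-0.001,0,0]],[[0,0,0.145],[-0.001,0,0]],[[0,0,0.155],[-0.001,0,0]],[[0,0,0.161],[-0.001,0,0]],[[0,0,0.163],[-0.001,0,0]],[[0,0,0.163],[-0.001,0,0]],[[0,0,0.163],[-0.001,0,0]]])

```text
time: 38.1
position: [0.4965, 0.0479, 0.0255]
eef_rot: [[0.357, 0.934, 0.001], [0.934, -0.357, -0.001], [-0.0, 0.001, -1.0]]
force: [0.2, -0.1, -3.9]
finger_gap: 0.0492
grip_force: 63.6
```

>>> arm_command(steps=[[[0,0,0.002],[0,0,0]],[[0,0,0.004],[0,0,0]],[[0,0,0.0055],[0,0,0]],[[0,0,0.0062],[0,0,0]],[[0,0,0.0067],[0,0,0]],[[0,0,0.0067],[0,0,0]],[[0,0,0.0067],[0,0,0]]])

```text
time: 38.8
position: [0.4959, 0.048, 0.019]
eef_rot: [[0.356, 0.934, -0.001], [0.934, -0.356, -0.001], [-0.001, -0.001, -1.0]]
force: [-4.9, 0.2, 5.9]
finger_gap: 0.0493
grip_force: 64.9
```

>>> arm_command(steps=[[[0,0,0],[0,0,0]],[[0,0,0],[0,0,0]],[[0,0,0],[0,0,0]],[[0,0,0],[0,0,0]],[[0,0,0],[0,0,0]],[[0,0,-0.005],[0,0,0]],[[0,0,-0.02],[0,0,0]],[[0,0,-0.05],[0,0,0]],[[0,0,-0.08],[0,0,0]],[[0,0,-0.11],[0,0,0]],[[0,0,-0.14],[0,0,0]],[[0,0,-0.17],[0,0,0]],[[0,0,-0.195],[0,0,0]],[[0,0,-0.21],[0,0,0]],[[0,0,-0.213],[0,0,0]],[[0,0,-0.213],[0,0,0]]], hand=0.0854)

```text
time: 40.4
position: [0.496, 0.0481, 0.2313]
eef_rot: [[0.357, 0.934, 0.0], [0.934, -0.357, -0.001], [-0.001, 0.001, -1.0]]
force: [-0.1, 0.1, -0.4]
finger_gap: 0.0853
grip_force: 0.0
```

Run:
```python
from h import *
from rig import robot
s=robot.snapshot("wrist")
print(body(s,496,48),tray(s,"yellow",496,48))
t=robot.snapshot("scene");cv2.imwrite("pics/s9.png",t["frame"])
print(body(t,452,-237)[2],body(t,609,228)[2],body(t,496,48)[2])
```

```text
[(array([496.4,  49. ]), 50.1, 89.1, 69.2), (array([496.4,  49. ]), 50.1, 89.1, 69.2), (array([496.4,  49. ]), 37.2, 76.1, 69.2)] (array([496.2,  48.2]), 88.4, 128.6, 69.1)
(array([ 452., -237.]), 38.7, 79.0, 111.1) (array([607.7, 228.7]), 39.4, 76.7, 84.0) (array([496. ,  49.4]), 37.0, 79.0, 69.2)
```

View pics/s9.png

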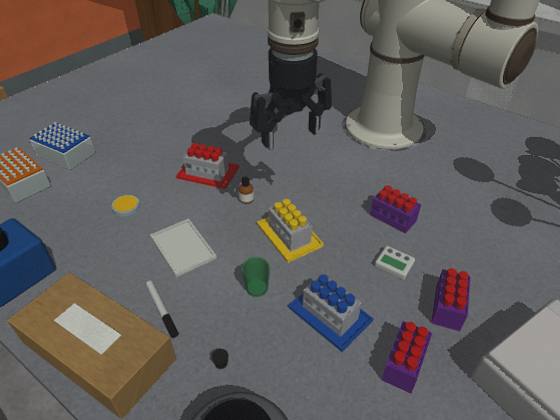

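The picture shows the racks home: red in red (205,165), yellow in yellow (290,230), blue in blue (330,308). The white tray (183,247) is empty, and the bottle (246,190) and beaker (256,275) have not moved.

```bash
python3 -c "
from rig import robot
print(robot.finish_job())"
```

```text
the job is handed in; nothing more can be done
None
```

All three racks are back in their matching trays, each within about 1 mm and 0.1° of its tray by the wrist camera; the white tray is empty, the bottle and beaker are where they were, and the job is handed in at about 40 s.

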